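Ease the press-fit cover off a shaker's drive housing with a wedge

ROBOT

A 7-joint arm with a two-finger parallel gripper is mounted at the origin on the work surface. World frame = base frame: x ahead of the robot, y to its left, z up, the work surface at z = 0. Lengths are in m, angles in degrees, forces in N, time in s.
With the tool pointing down it reaches from about 0.4 to 0.85 m from the base axis. Payload 4.5 kg.
Tool frame: the origin (TCP) lies on the centre line of the jaws, within the pads' length; the fingertips stand 25 mm ahead of it and the grasp point (between the pads) lies 6 mm ahead of it; z points along the fingers, y is the line along which they close (so a half turn about z gives the same grasp; the last joint's range is limited). The gripper opens to 85 mm and grips with 20 to 120 N. Pads are 22 mm wide; open, the fingers measure 114 mm over their backs; the gripper's body (76 mm by 85 mm) begins 54 mm behind the grasp point. The pads swing forward as they close: fully open they stand 13 mm farther back than shut.
Start: joints at [-75.355, 39.483, -11.15, 89.685, 9.013, 51.709, -12.324], TCP at [0.137, 0.61, 0.256] pointing down, gripper open.
Joint ranges: [-172.22, 172.22], [-26.19, 119.32], [-84.43, 86.54], [7.71, 146.69], [-57.33, 237.33], [2.42, 119.75], [-152.13, 152.13]. Speed limits (degrees/s): [147.25, 147.25, 180, 180, 180, 180, 180].

INTERFACE

Orientations are given as [roll, pitch, yaw] about the fixed x, y, z axes, in that order (R = Rz(yaw) Ry(pitch) Rx(roll)).
In Python, from workcell import get_state, grab_frame, sign_off gives the robot as it stands.
- The arm moves only by the tool send_rows, never from a script. Its argument "commands" is one flat list of numbers, 4 for each row, row after row: the shift along the tool's x, y, z in m, then the turn about the tool's z in degrees. A call has exactly 8 rows; each row is the pose to reach, as a shift and turn from the pose commanded when the call began, along the tool's axes at that moment; what a row does not reach only later rows make up. A row lasts 1/12 s, in which the tool goes at most 41.7 mm and 7.16 degrees, less where a joint would pass 70% of its speed; a pose out of reach is approached as far as the arm can. A call with a gripper value outside its range is refused whole. "fingers" is the finger opening in m, from 0 to 0.0854, set as the call begins (left out, the last holds). The fingers move at their own pace and stop on an object; "grip_force" is the grip in N (left out, the last holds). Time passes only in rows, so rows that repeat a pose let the fingers close, or fill a call up. It gives the time, the measured TCP pose, the force, the opening and the grip force at its end, in the units of the state.
- get_state(): the state, without advancing time (a new reading comes with each control period).
- grab_frame(name): name is "scene" or "side" or "wrist"; returns a dict with "img" (480x640x3 uint8, red, green, blue), "range_z" (480x640 float32, m along the optical axis (not along the pixel's ray), 0 where there is no reading), "vfov" (degrees; the focal length in pixels is half the picture's height over the tangent of half this angle, whatever the lens; pixels are square), "cx", "cy" (the principal point, pixels), "pose" (4x4, takes a point from camera to world coordinates); the wrist camera has in their place "mount" (4x4, takes a point from camera to tool coordinates, whose origin is the TCP and whose axes are the flange's). Camera axes: x right, y down, z forward; pixel columns grow to the right and rows downward; lengths in m; the calibration is good to about 2 mm. A picture is of the moment at which its call begins: read the wrist's pose just before it.
- sign_off(): hands the job in; it is judged then, once.
The state is a dict: "time": time; "joint_pos": joint angles; "joint_velocities": joint speeds; "joint_torque": joint torques, N m; "tool_pos": TCP position; "ee_rot": TCP orientation; "contact_force": force on the tool from outside, world axes, zero at the start; "moment": the same for the moment, N m; "grip_width": opening from 0.0 (shut) to 1.0 (fully open); "grasp_force": force on a finger pad.
Only numpy, scipy, OpenCV 4.12 (cv2) and the standard library are available. Lean on these libraries where they do the work, as an engineer would, in place of code of your own. Each camera call takes 0.05 s, during which the arm holds its last target. There are 200 camera calls.

TASK

Take the two-ended wedge from the steel tray and work it flat along the ledge into the seam under the white cover of the drive housing, from the left and right ends in turn and a little at a time, until both ends have come up about 6 mm, never letting one end get more than about 4 mm ahead of the other. Push and press gently (under about 25 N), keep the gripper itself off the housing and cover, and leave the tube rack where it stands. Then put the wedge back in the tray, standing on its flat underside, and let go of it.

Things in the scene. Friction and masses are not known exactly. Their poses are not given: they have to be found in the camera images.
- housing: Shaker drive housing, bolted to the bench: aluminium lower half 96 (x) x 180 (y) x 36 mm high on a dark base plate 124 x 180 x 8 mm, with a white press-fit cover on top. Origin: centre of the underside, on the bench; y runs along its length to its left end, z up. A steel core under the cover, 80 (x) x 56 (y) x 6 mm high, stands on the lower half: a blade can enter the seam at most 32 mm.
- lip_left (a point): Middle of the lower edge of the cover's left (+y) end face, the mouth of the seam; moves with the cover (90 (x) x 120 (y) mm, top 69 mm above the bench). Seated it is 39 mm above the bench, so the seam is 3 mm high; it may start up to 1 mm up. Lifting one end turns the cover about the other end's lower edge. An end moves under about 6 N and stays where it is left (14 mm up at most).
- lip_right (a point): The same point at the cover's right (-y) end.
- ledge_left (a point): Point straight below lip_left on the flat top of the lower half, 36 mm above the bench, at y = +60 mm of the housing. This top is an open ledge standing out 30 mm beyond the cover's end (y = 60 to 90 mm). Axes as the housing's.
- ledge_right (a point): The same at the right end, at y = -60 mm (ledge from y = -60 to -90 mm).
- wedge_grip (a point): Centre of the upright handle (20 x 20 x 64 mm) of the black plastic wedge, 80 g, 32 mm above its flat underside. Two blades 20 mm wide run along +y and -y to tips 65 mm from the handle's axis; their tops rise from 2 mm at the tip to 14 mm thick 40 mm from it (0.3 per mm), then stay level. Flat on the ledge with its tip D mm under the lip, a blade holds the seam 2 + 0.3 D mm open. z up.
- tray_floor (a point): Centre of the inner floor (3 mm above the bench) of a fixed shallow steel tray, inside 284 (x) x 164 (y) mm, walls 18 mm above the bench; stands to the left or right of the housing. A hex key lies across the tray about 122 mm along its +x; the wedge starts near the middle, lying roughly along x.
- tube_rack: White test-tube rack with capped tubes, 200 x 75 mm, about 100 mm high, on the side where the tray is not. Origin: centre of its underside.
Not all that is in view belongs to the job. What is meant by the part that bears wedge_grip is not pink, and is the smaller of those in its own colour.

How it is judged (in metres and radians):
On the way, in this order (a step that is already met when the one before it is completed fails the run):
1. one end of the cover is eased up at least 2 mm (z of any of lip_left, lip_right in the frame of housing above 0.041 m), for 0.1 s.
2. both ends of the cover are up at least 5 mm (z of each of lip_left, lip_right in the frame of housing above 0.044 m), for 0.2 s.
At the end, for the whole second after the job is handed in: Both ends of the cover are at least 5 mm above their seated height and level within 3.6 mm of each other (0.03 rad); the wedge stands released and still on its underside (within 0.12 rad) in the tray (all of step 2 and angle between lip_left's own z axis and vertical below 0.03 rad and x of wedge_grip in the frame of tray_floor between -0.135 and 0.135 m and y of wedge_grip in the frame of tray_floor between -0.075 and 0.075 m and z of wedge_grip in the frame of tray_floor below 0.042 m and angle between wedge_grip's own z axis and vertical below 0.12 rad and linear speed of wedge below 0.02 m/s); the robot touches nothing.
It fails at once if the cover is cocked: one end more than 4.8 mm ahead of the other (0.04 rad) (angle between lip_left's own z axis and vertical above 0.04 rad).
It fails at once if the wedge and the housing with its cover are forced together with more than 45 N in all (contact force between wedge and housing above 45 N).
It fails at once if the robot itself pushes on the housing or cover (over 3 N) (contact force between any of the fingers, the arm and housing above 3 N).
It fails at once if the tube rack is moved more than 30 mm (distance of tube_rack from where it was at the start of the episode above 0.03 m).
It also fails if it takes over 69 s, if anything falls off the work surface, if the arm or the gripper's body presses on something with over 40 N, if the wrist force passes 120 N, or if a joint passes its speed limit or range.

## Working session

There is one attempt and no reset: what is moved stays moved. The work goes in short steps, Python scripts to look and compute and a tool call to move; the robot and the scene stay as the last step left them, time stands still between calls to the robot, and variables do not carry over. Pictures are saved under pics/ and viewed, at most 10 in all, crops included, and the job is handed in when it is done.

Besides the shell and the picture viewer there is one more tool, called as a command line: name --argument value ..., lists and objects as JSON in quotes. send_rows: Moves the arm, as the interface text tells. Its arguments: {"type":"object","properties":{"commands":{"type":"array"},"fingers":{"type":"number"},"grip_force":{"type":"number"}},"required":["commands"]}

```bash
mkdir -p pics; ls; cat > h.py <<'E'
import numpy as np, cv2
from workcell import get_state, grab_frame, sign_off
from scipy.spatial.transform import Rotation as R
def cam(n):
    s=get_state(); f=grab_frame(n)
    f['f']=240/np.tan(np.radians(f['vfov'])/2)
    if 'pose' not in f:
        T=np.eye(4); T[:3,:3]=R.from_euler('xyz',s['ee_rot'],degrees=True).as_matrix(); T[:3,3]=s['tool_pos']
        f['pose']=T@f['mount']
    return f
def ray(f,u,v,z):
    d=f['pose'][:3,:3]@np.array([(u-f['cx'])/f['f'],(v-f['cy'])/f['f'],1]); o=f['pose'][:3,3]
    return o+d*(z-o[2])/d[2]
def cloud(f):
    v,u=np.mgrid[0:480,0:640]; r=f['range_z']
    p=np.stack([(u-f['cx'])/f['f']*r,(v-f['cy'])/f['f']*r,r],-1)
    return p@f['pose'][:3,:3].T+f['pose'][:3,3]
E
python3 - <<'E'
from h import *
print(get_state())
for n in ['scene','side','wrist']:
    f=cam(n); np.save(f'pics/{n}0.npy',f,allow_pickle=True)
    cv2.imwrite(f'pics/{n}0.png',f['img'][:,:,::-1]); print(n,f['pose'].round(3).tolist(),f['vfov'],f['cx'],f['cy'],(f['range_z']>0).mean())
a=[cv2.imread(f'pics/{n}0.png') for n in ['scene','side','wrist']]
E
```

```text
pics
{'time': 0.0, 'joint_pos': array([-75.35424732,  39.53513633, -11.14469454,  89.74619283,
         9.01373752,  51.70946876, -12.32501376]), 'joint_velocities': array([-0.12540797,  0.06395879,  0.0616165 , -0.02853953,  0.00716923,
       -0.0309242 , -0.06426774]), 'joint_torque': array([-1.40916327e-03, -5.39614999e+01, -1.26693763e+00, -1.58545715e+01,
        9.09447670e-03,  9.50324640e-03,  8.39558140e-06]), 'tool_pos': array([0.13741845, 0.60907355, 0.25545654]), 'ee_rot': array([-1.79891569e+02,  8.71331716e-03,  1.67295741e+02]), 'contact_force': array([ 0.28349204,  0.21561321, -0.30288337]), 'moment': array([-0.05517723,  0.01574849, -0.03000259]), 'grasp_force': 0.0, 'grip_width': 1.001964632497099}
scene [[-0.559, 0.556, -0.616, 1.119], [0.829, 0.387, -0.403, 0.537], [0.014, -0.736, -0.677, 0.847], [0.0, 0.0, 0.0, 1.0]] 52.16948366328407 320.0223899792501 238.3271158036346 0.9958430989583333
side [[0.986, -0.133, 0.096, 0.309], [-0.164, -0.756, 0.634, -0.572], [-0.012, -0.641, -0.767, 0.834], [0.0, 0.0, 0.0, 1.0]] 53.93947170721411 331.31563719699824 229.4206792247016 0.9958333333333333
wrist [[0.219, 0.938, 0.268, 0.07], [0.976, -0.21, -0.062, 0.625], [-0.002, 0.276, -0.961, 0.372], [0.0, 0.0, 0.0, 1.0]] 61.002185337482686 319.280270163629 241.83519744038733 0.9961490885416666
```

View pics/scene0.png

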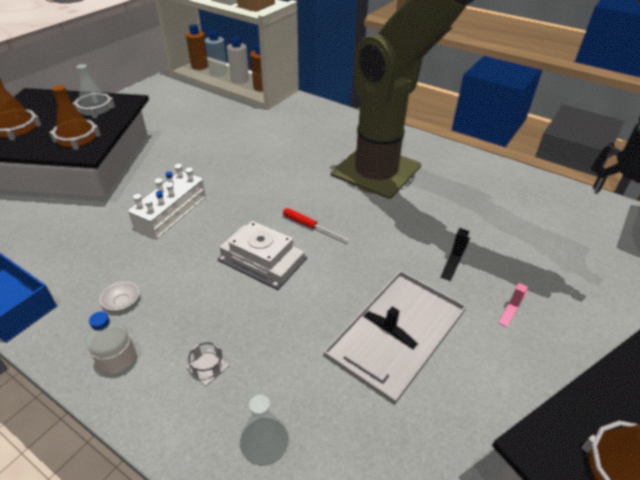

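View pics/side0.png

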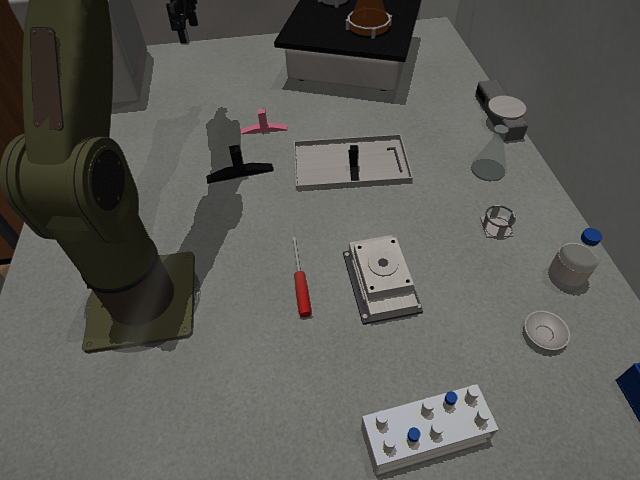

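Black wedge in the tray (side px 353,162; scene 392,326), a second black one on the bench (side 240,165; scene 456,255) and a pink one (side 263,123). The tray one fits: black, in the tray and apparently the smaller. I'll measure both and confirm with a crop.

```bash
python3 - <<'E'
from h import *
def rect(P):
    r=cv2.minAreaRect((P[:,:2]*1000).astype(np.float32)); return r
for n in ['scene','side']:
    f=np.load(f'pics/{n}0.npy',allow_pickle=True).item(); C=cloud(f); im=f['img'].astype(int)
    mx=im.max(-1); near=(C[...,0]>0.2)&(C[...,0]<0.95)&(abs(C[...,1])<0.6)
    blk=((mx<45)&near&(C[...,2]<0.1)).astype(np.uint8)
    k,l,st,ce=cv2.connectedComponentsWithStats(blk)
    for i in range(1,k):
        if st[i,4]>60:
            P=C[l==i]; print(n,'blk',st[i],ce[i].round(),rect(P),P[:,2].max().round(3), 'mean top',P[P[:,2]>0.05].mean(0).round(3) if (P[:,2]>.05).any() else '')
    z=C[...,2]
    hs=near&(z>0.064)&(z<0.076); hs=cv2.morphologyEx(hs.astype(np.uint8),cv2.MORPH_OPEN,np.ones((3,3)))
    k,l,st,ce=cv2.connectedComponentsWithStats(hs)
    for i in range(1,k):
        if st[i,4]>200: P=C[l==i]; print(n,'z.069',st[i],rect(P),np.median(P[:,2]))
    # tray: points of bright, z .0-.02
    tr=near&(z>0.011)&(z<0.024)&(mx>60); tr=cv2.morphologyEx(tr.astype(np.uint8),cv2.MORPH_CLOSE,np.ones((3,3)))
    k,l,st,ce=cv2.connectedComponentsWithStats(tr)
    for i in range(1,k):
        if st[i,4]>150: P=C[(l==i)&(z>0.011)&(z<.024)]; print(n,'tray',st[i],rect(P))
f=np.load('pics/side0.npy',allow_pickle=True).item(); im=f['img'][:,:,::-1]
c=cv2.resize(im[95:335,190:430],None,fx=2.5,fy=2.5,interpolation=cv2.INTER_CUBIC); cv2.imwrite('pics/crop1.png',c)
E
```

```text
scene blk [443 229  25  50 480] [456. 252.] ((249.53363037109375, 349.2757263183594), (90.8185043334961, 25.195253372192383), 5.829875946044922) 0.087 mean top [0.223 0.347 0.071]
scene blk [366 308  50  39 544] [391. 326.] ((507.1199645996094, 314.5841979980469), (122.14039611816406, 18.39761734008789), 81.56105041503906) 0.07 mean top [0.51  0.317 0.062]
scene z.069 [248 230  31  28 483] ((497.16839599609375, -35.60932922363281), (81.22711944580078, 75.57222747802734), 3.2351105213165283) 0.06805618522263424
scene tray [283 208  66  33 364] ((325.7308349609375, 1.2808609008789062), (25.195749282836914, 199.9107208251953), 1.8205032348632812)
scene tray [221 252  84  34 328] ((530.506591796875, -16.748733520507812), (89.68586730957031, 201.65492248535156), 30.457935333251953)
scene tray [324 271 143 132 997] ((498.7264099121094, 330.1669921875), (172.0319061279297, 294.8737487792969), 85.33012390136719)
scene tray [100 282  40  29 600] ((772.3157348632812, -214.06637573242188), (80.4347152709961, 82.52131652832031), 40.85161590576172)
scene tray [ 16 299  40  32 225] ((904.588073730
[... 1508 characters left out ...]
4688), 1.875269889831543) 0.06693527688810125
side tray [294 134 119  54 516] ((499.88330078125, 328.31976318359375), (176.74658203125, 290.8130798339844), 85.28173828125)
side tray [472 160  34  19 212] ((828.1856689453125, 225.0695037841797), (44.529396057128906, 83.38728332519531), 55.696189880371094)
side tray [293 237  19  79 582] ((325.91070556640625, -2.161834716796875), (199.653076171875, 25.43844223022461), 89.7732162475586)
side tray [370 309  48  12 168] ((496.1903076171875, -132.08499145507812), (95.7509765625, 3.185606002807617), 2.386600971221924)
side tray [525 311  45  39 986] ((772.7039794921875, -215.6668243408203), (80.06121063232422, 81.89080810546875), 83.43364715576172)
```

View pics/crop1.png

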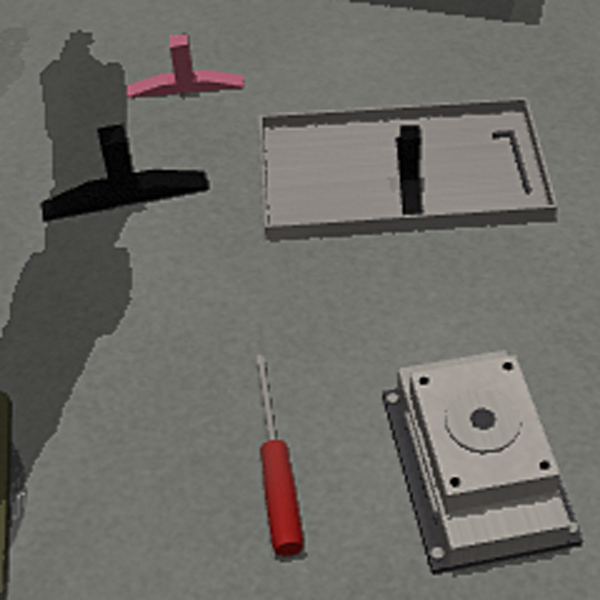

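The tray wedge is the target: upright, about 130 mm long, handle top near z = 0.067, and smaller than the bench one (top 0.087). Next I move above it.

send_rows --commands '[-0.03,-0.015,0,-1,-0.07,-0.034,0.01,-2,-0.11,-0.054,0.02,-4,-0.15,-0.073,0.03,-5.2,-0.19,-0.093,0.04,-5.2,-0.23,-0.112,0.05,-5.2,-0.27,-0.132,0.06,-5.2,-0.3,-0.147,0.07,-5.2]' --fingers 0.065 --grip_force 60

```text
time: 0.82
tool_pos: [0.3865, 0.4093, 0.1904]
ee_rot: [180.0, 0.0, 172.5]
contact_force: [0.5, 0.2, -0.2]
grip_width: 0.757
grasp_force: 0.0
```

```bash
cat >> h.py <<'E'
def to(x,y,z,axis=None):
    "shift in tool axes from the present pose to world x,y,z; turn to bring tool y to 'axis' degrees"
    s=get_state(); M=R.from_euler('xyz',s['ee_rot'],degrees=True).as_matrix()
    a=np.degrees(np.arctan2(M[1,1],M[0,1])); d=M.T@(np.array([x,y,z])-s['tool_pos'])
    print('t',round(s['time'],2),'pos',s['tool_pos'].round(4),'ax',a.round(2),'F',s['contact_force'].round(1),'-> shift',d.round(4),'turn',None if axis is None else round(-(axis-a),2))
E
python3 -c "
from h import *
to(.506,.3125,.15,82.5)"
```

```text
t 0.82 pos [0.3865 0.4093 0.1904] ax 82.5 F [ 0.5  0.2 -0.2] -> shift [-0.1311 -0.0804  0.0404] turn -0.0
```

send_rows --commands '[-0.03,-0.02,0.01,0,-0.06,-0.04,0.02,0,-0.09,-0.06,0.03,0,-0.11,-0.07,0.036,0,-0.119,-0.073,0.036,0,-0.119,-0.073,0.036,0,-0.119,-0.073,0.036,0,-0.119,-0.073,0.036,0]'

```text
time: 1.48
tool_pos: [0.4916, 0.3253, 0.1552]
ee_rot: [179.9, -0.1, 172.7]
contact_force: [0.1, -0.1, 0.1]
grip_width: 0.76
grasp_force: 0.0
```

```bash
python3 -c "
from h import *
to(.506,.3125,.057,82.5)
f=cam('wrist'); C=cloud(f); cv2.imwrite('pics/w1.png',f['img'][:,:,::-1])
m=(f['img'].max(-1)<50)&(abs(C[...,0]-.506)<.09)&(abs(C[...,1]-.31)<.09)
P=C[m&(C[...,2]>.062)&(C[...,2]<.075)]; print(len(P),cv2.minAreaRect((P[:,:2]*1000).astype(np.float32)),np.median(P[:,2]))
P=C[m&(C[...,2]<.04)]; print(len(P),cv2.minAreaRect((P[:,:2]*1000).astype(np.float32)))
"
```

```text
t 1.48 pos [0.4916 0.3253 0.1552] ax 82.7 F [ 0.1 -0.1  0.1] -> shift [-0.016  -0.0111  0.0982] turn 0.2
1279 ((503.50323486328125, 314.53497314453125), (19.457149505615234, 20.118423461914062), 81.29264068603516) 0.0659653023939738
5274 ((503.8911437988281, 314.2179260253906), (129.17279052734375, 20.86928367614746), 82.5054702758789)
```

View pics/w1.png

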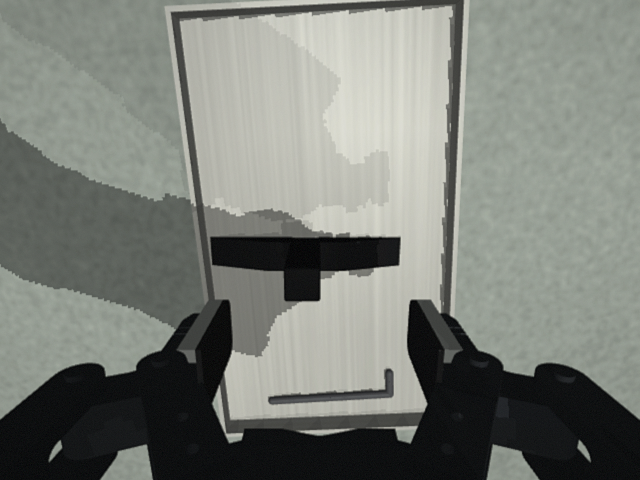

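Wedge (px 211–400 × 250, handle 302,283) is at (0.5036, 0.3144), axis 82.5°. Next, descend.

send_rows --commands '[-0.006,-0.004,0,0,-0.012,-0.008,0.01,0,-0.013,-0.009,0.03,0,-0.013,-0.009,0.045,0,-0.013,-0.009,0.06,0,-0.013,-0.009,0.06,0,-0.013,-0.009,0.06,0,-0.013,-0.009,0.06,0]'

```text
time: 2.2
tool_pos: [0.5056, 0.3123, 0.0951]
ee_rot: [180.0, 0.0, 172.5]
contact_force: [0.6, 0.3, 0.9]
grip_width: 0.763
grasp_force: 0.0
```

```bash
python3 -c "
from h import *
to(.5036,.3144,.057,82.5)
"
```

```text
t 2.2 pos [0.5056 0.3123 0.0951] ax 82.5 F [0.6 0.3 0.9] -> shift [0.0023 0.0018 0.0381] turn -0.0
```

send_rows --commands '[0.001,0.001,0.015,0,0.002,0.002,0.028,0,0.002,0.002,0.036,0,0.002,0.002,0.038,0,0.002,0.002,0.038,0,0.002,0.002,0.038,0,0.002,0.002,0.038,0,0.002,0.002,0.038,0]'

```text
time: 2.87
tool_pos: [0.5039, 0.3146, 0.0573]
ee_rot: [180.0, 0.0, 172.5]
contact_force: [0.2, 0.3, 0.4]
grip_width: 0.764
grasp_force: 0.0
```

send_rows --commands '[0,0,0,0,0,0,0,0,0,0,0,0,0,0,0,0,0,0,0,0,0,0,0,0,0,0,0,0,0,0,0,0]' --fingers 0.01 --grip_force 70

```text
time: 3.53
tool_pos: [0.5038, 0.3145, 0.057]
ee_rot: [180.0, 0.0, 172.5]
contact_force: [0.1, 0.3, 4.4]
grip_width: 0.221
grasp_force: 68.6
```

```bash
python3 -c "
from h import *
to(.5036,.3144,.13,91.9); print(get_state()['grip_width'],get_state()['grasp_force'])
"
```

```text
t 3.53 pos [0.5038 0.3145 0.057 ] ax 82.49 F [0.1 0.3 4.4] -> shift [ 0.0001 -0.0001 -0.073 ] turn -9.41
0.2213217201603351 68.58972787857056
```

send_rows --commands '[0,0,-0.02,0,0,0,-0.05,-2,0,0,-0.08,-5,0,0,-0.1,-9.4,0,-0.03,-0.11,-9.4,0,-0.06,-0.11,-9.4,0,-0.09,-0.11,-9.4,0,-0.09,-0.11,-9.4]'

```text
time: 4.2
tool_pos: [0.4906, 0.2161, 0.166]
ee_rot: [-179.5, -0.2, -178.5]
contact_force: [0.1, -1.2, -0.7]
grip_width: 0.223
grasp_force: 68.6
```

```bash
python3 -c "
from h import *
to(.4883,.0897,.13,91.9); print(get_state()['grip_width'])
"
```

```text
t 4.2 pos [0.4906 0.2161 0.166 ] ax 91.46 F [ 0.1 -1.2 -0.7] -> shift [ 0.0054 -0.126   0.0372] turn -0.44
0.22267447737978222
```

send_rows --commands '[0.001,-0.03,0.01,-0.4,0.002,-0.06,0.02,-0.4,0.003,-0.085,0.02,-0.4,0.003,-0.1,0.02,-0.4,0.003,-0.11,0.02,-0.4,0.003,-0.11,0.02,-0.4,0.003,-0.11,0.02,-0.4,0.003,-0.11,0.02,-0.4]'

```text
time: 4.87
tool_pos: [0.4926, 0.1171, 0.1468]
ee_rot: [179.9, 0.0, -177.6]
contact_force: [-0.6, 0.4, -0.5]
grip_width: 0.226
grasp_force: 68.7
```

```bash
cat >> h.py <<'E'
def cover(n):
    f=cam(n); C=cloud(f); P=C.reshape(-1,3)
    c=np.array([.4927,-.0433]); a=np.radians(91.9); ey=np.array([np.cos(a),np.sin(a)]); ex=np.array([ey[1],-ey[0]])
    q=P[:,:2]-c; u=q@ex; v=q@ey; bright=f['img'].max(-1).ravel()>50
    m=(abs(u)<.042)&(abs(v)<.056)&(P[:,2]>.06)&(P[:,2]<.085)&bright&(np.hypot(u,v)>.03)
    A=np.c_[v[m],u[m],np.ones(m.sum())]; z=P[m,2]
    for _ in range(3):
        k=np.linalg.lstsq(A,z,rcond=None)[0]; g=abs(A@k-z)<.0015; A,z=A[g],z[g]
    return dict(n=int(g.sum()),L=(k[2]+.06*k[0])*1e3,Rr=(k[2]-.06*k[0])*1e3,res=(A@k-z).std()*1e3),f,C,u,v
E
python3 -c "
from h import *
to(.4883,.0897,.13,91.9); print(get_state()['grip_width'])
for n in ['side','scene','wrist']:
    r,f,C,u,v=cover(n); print(n,{k:round(x,2) for k,x in r.items()})
    z=C[...,2]; m=((z>.063)&(z<.075)&(C[...,1]<.03)&(C[...,1]>-.12)&(abs(C[...,0]-.493)<.07)&(f['img'].max(-1)>50)).astype(np.uint8)
    k,l,st,ce=cv2.connectedComponentsWithStats(m); i=1+st[1:,4].argmax(); print(cv2.minAreaRect((C[l==i][:,:2]*1000).astype(np.float32)))
cv2.imwrite('pics/w2.png',f['img'][:,:,::-1])
"
```

```text
t 4.87 pos [0.4926 0.1171 0.1468] ax 92.41 F [-0.6  0.4 -0.5] -> shift [ 0.0055 -0.0273  0.0167] turn 0.51
0.2255041684400988
side {'n': 938, 'L': np.float64(66.05), 'Rr': np.float64(65.04), 'res': np.float64(0.8)}
((492.2881774902344, -43.05097579956055), (90.72879791259766, 122.9908676147461), 2.0294268131256104)
scene {'n': 522, 'L': np.float64(65.53), 'Rr': np.float64(64.09), 'res': np.float64(0.8)}
((491.9153747558594, -39.61516571044922), (92.71912384033203, 123.07022857666016), 2.260064125061035)
wrist {'n': 11474, 'L': np.float64(65.04), 'Rr': np.float64(64.21), 'res': np.float64(0.59)}
((491.3516845703125, -18.344951629638672), (90.77388763427734, 75.25166320800781), 2.0211310386657715)
```

View pics/w2.png

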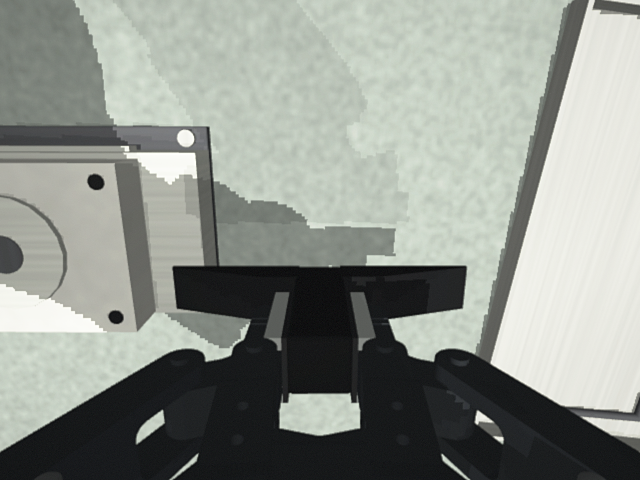

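Blade tips at (174,285)/(466,285), wedge held level; ledge at columns 150–210, cover end face at 120–150. Next I approach the left ledge.

send_rows --commands '[0.002,-0.01,0.01,0.4,0.004,-0.02,0.02,0.4,0.005,-0.027,0.035,0.4,0.005,-0.027,0.045,0.4,0.005,-0.027,0.048,0.4,0.005,-0.027,0.048,0.4,0.005,-0.027,0.048,0.4,0.005,-0.027,0.048,0.4]'

```text
time: 5.68
tool_pos: [0.4889, 0.0888, 0.0993]
ee_rot: [180.0, 0.1, -178.1]
contact_force: [-0.2, -0.3, -0.2]
grip_width: 0.221
grasp_force: 68.7
```

```bash
python3 -c "
from h import *
to(.4877,.0898,.090,92.0); print(get_state()['ee_rot'])
"
```

```text
t 5.68 pos [0.4889 0.0888 0.0993] ax 91.94 F [-0.2 -0.3 -0.2] -> shift [0.0012 0.0011 0.0093] turn -0.06
[ 1.79951690e+02  7.34163787e-02 -1.78055170e+02]
```

send_rows --commands '[0.001,0.001,0.003,0,0.001,0.001,0.006,0,0.001,0.001,0.008,0,0.001,0.001,0.0085,0,0.001,0.001,0.009,0,0.001,0.001,0.0093,0,0.001,0.001,0.0095,0,0.001,0.001,0.0095,0]'

```text
time: 6.35
tool_pos: [0.4873, 0.089, 0.0898]
ee_rot: [-180.0, 0.0, -178.1]
contact_force: [-1.4, 1.0, 6.8]
grip_width: 0.22
grasp_force: 69.7
```

```bash
python3 -c "
from h import *
to(.4878,.0818,.090,92.0); print(get_state()['ee_rot'],get_state()['moment'])
f=cam('scene');cv2.imwrite('pics/s2.png',cv2.resize(f['img'][190:310,200:360,::-1],None,fx=4,fy=4,interpolation=cv2.INTER_CUBIC))
"
```

```text
t 6.35 pos [0.4873 0.089  0.0898] ax 91.9 F [-1.4  1.   6.8] -> shift [-0.0002 -0.0072 -0.0002] turn -0.1
[-1.79996506e+02  1.81594324e-02 -1.78101788e+02] [-0.17473276  0.32646767 -0.06533333]
```

View pics/s2.png

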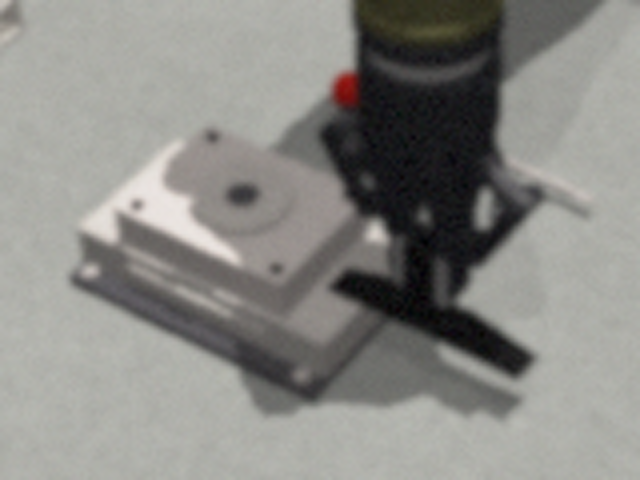

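Tip rests on the ledge (px 330,285), 6.8 N at the predicted height. I start sliding in slowly.

send_rows --commands '[0,-0.001,-0.0003,0,0,-0.003,-0.0003,0,0,-0.005,-0.0003,0,0,-0.007,-0.0003,0,0,-0.009,-0.0003,0,0,-0.01,-0.0003,0,0,-0.011,-0.0003,0,0,-0.011,-0.0003,0]'

```text
time: 7.07
tool_pos: [0.4889, 0.0791, 0.09]
ee_rot: [179.9, 0.2, -178.1]
contact_force: [0.2, 2.4, 6.0]
grip_width: 0.225
grasp_force: 69.4
```

```bash
python3 -c "
from h import *
to(.4878,.0818,.090,92.0)
for n in ['side','scene']: print({k:round(x,2) for k,x in cover(n)[0].items()})
"
```

```text
t 7.07 pos [0.4889 0.0791 0.09  ] ax 91.94 F [0.2 2.4 6. ] -> shift [0.0011 0.0028 0.    ] turn -0.06
{'n': 910, 'L': np.float64(66.11), 'Rr': np.float64(64.87), 'res': np.float64(0.8)}
{'n': 510, 'L': np.float64(65.18), 'Rr': np.float64(64.28), 'res': np.float64(0.8)}
```

send_rows --commands '[0,-0.001,0,0,0,-0.002,0,0,0,-0.003,0,0,0,-0.004,0,0,0,-0.005,0,0,0,-0.006,0,0,0,-0.007,0,0,0,-0.007,0,0]'

```text
time: 7.83
tool_pos: [0.4892, 0.0754, 0.0903]
ee_rot: [179.6, 0.2, -177.9]
contact_force: [-1.7, 8.8, 6.7]
grip_width: 0.224
grasp_force: 69.7
```

```bash
python3 -c "
from h import *
to(.4878,.0685,.090,92.0)
for n in ['side','scene']: print({k:round(x,2) for k,x in cover(n)[0].items()})
"
```

```text
t 7.83 pos [0.4892 0.0754 0.0903] ax 92.1 F [-1.7  8.8  6.7] -> shift [ 0.0017 -0.0069  0.0002] turn 0.1
{'n': 911, 'L': np.float64(65.8), 'Rr': np.float64(65.12), 'res': np.float64(0.78)}
{'n': 537, 'L': np.float64(65.43), 'Rr': np.float64(64.26), 'res': np.float64(0.77)}
```

send_rows --commands '[0,-0.001,0,0,0,-0.002,0,0,0,-0.003,0,0,0,-0.004,0,0,0,-0.0045,0,0,0,-0.005,0,0,0,-0.005,0,0,0,-0.005,0,0]'

```text
time: 8.6
tool_pos: [0.4898, 0.0739, 0.0906]
ee_rot: [179.3, 0.4, -177.7]
contact_force: [-3.3, 14.6, 8.4]
grip_width: 0.219
grasp_force: 70.1
```

```bash
python3 -c "
from h import *
to(.4878,.0685,.090,92.0)
for n in ['side','scene']: print({k:round(x,2) for k,x in cover(n)[0].items()})
"
```

```text
t 8.6 pos [0.4898 0.0739 0.0906] ax 92.28 F [-3.3 14.6  8.4] -> shift [ 0.0023 -0.0053  0.0005] turn 0.28
{'n': 899, 'L': np.float64(66.24), 'Rr': np.float64(65.01), 'res': np.float64(0.8)}
{'n': 503, 'L': np.float64(65.34), 'Rr': np.float64(64.12), 'res': np.float64(0.76)}
```

send_rows --commands '[0,0,-0.0003,0,0,0,-0.0006,0,0,0,-0.0008,0,0,0,-0.001,0,0,0,-0.001,0,0,0,-0.001,0,0,0,-0.001,0,0,0,-0.001,0]'

```text
time: 9.37
tool_pos: [0.4896, 0.0706, 0.0906]
ee_rot: [179.6, 0.2, -177.9]
contact_force: [0.6, 8.1, -0.2]
grip_width: 0.221
grasp_force: 68.8
```

```bash
python3 -c "
from h import *
to(.4878,.0685,.090,92.0);print(get_state()['moment'])
for n in ['side','scene']: print({k:round(x,2) for k,x in cover(n)[0].items()})
f=cam('wrist');cv2.imwrite('pics/w3.png',f['img'][:,:,::-1])
"
```

```text
t 9.37 pos [0.4896 0.0706 0.0906] ax 92.12 F [ 0.6  8.1 -0.2] -> shift [ 0.0019 -0.002   0.0006] turn 0.12
[ 2.06872459 -0.03782621 -0.00912654]
{'n': 911, 'L': np.float64(67.69), 'Rr': np.float64(64.78), 'res': np.float64(0.79)}
{'n': 502, 'L': np.float64(66.82), 'Rr': np.float64(64.35), 'res': np.float64(0.8)}
```

View pics/w3.png

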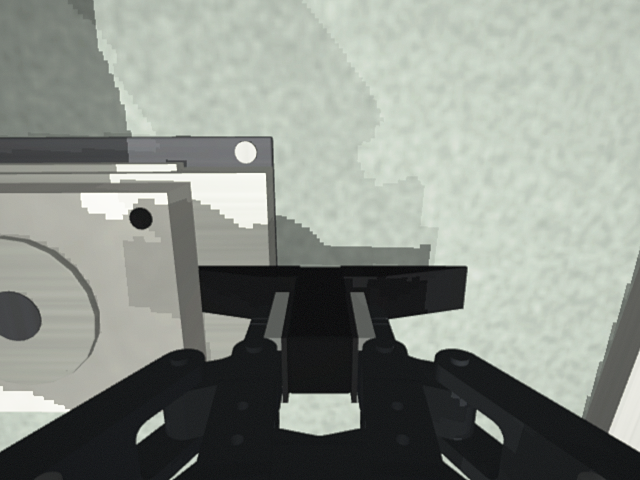

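The blade tip is now under the cover lip (px 200,285) and the left end has risen about 1.5 mm from its start. A little more, with light pressing.

send_rows --commands '[-0.0005,-0.0005,0,0,-0.001,-0.001,0,0,-0.0015,-0.0015,0,0,-0.0015,-0.0015,0,0,-0.0015,-0.0015,0,0,-0.0015,-0.0015,0,0,-0.0015,-0.0015,0,0,-0.0015,-0.0015,0,0]'

```text
time: 10.18
tool_pos: [0.4904, 0.0695, 0.0905]
ee_rot: [179.6, 0.2, -177.9]
contact_force: [-1.2, 8.9, 0.8]
grip_width: 0.224
grasp_force: 69.1
```

```bash
python3 -c "
from h import *
to(.4878,.0685,.090,92.0)
for n in ['side','scene']: print({k:round(x,2) for k,x in cover(n)[0].items()})
"
```

```text
t 10.18 pos [0.4904 0.0695 0.0905] ax 92.13 F [-1.2  8.9  0.8] -> shift [ 0.0026 -0.0009  0.0005] turn 0.13
{'n': 935, 'L': np.float64(67.93), 'Rr': np.float64(64.82), 'res': np.float64(0.79)}
{'n': 513, 'L': np.float64(66.77), 'Rr': np.float64(64.32), 'res': np.float64(0.77)}
```

Left ≈ +2.7 mm. I withdraw, rise and cross to the right end.

send_rows --commands '[0,0.008,0,0,0,0.018,0,0,0,0.028,0,0,0,0.03,-0.01,0,0,0.03,-0.035,0,0,0.03,-0.06,0,0,0.02,-0.075,0,0,0,-0.075,0]'

```text
time: 10.95
tool_pos: [0.4917, 0.0681, 0.1685]
ee_rot: [179.8, 0.4, -177.8]
contact_force: [-0.0, 0.3, -0.9]
grip_width: 0.224
grasp_force: 69.2
```

send_rows --commands '[0,-0.03,0,0,0,-0.07,0,0,0,-0.11,0,0,0,-0.15,0,0,0,-0.19,0,0,0,-0.22,0,0,0,-0.245,0,0,0,-0.255,0,0]'

```text
time: 11.62
tool_pos: [0.4973, -0.1955, 0.165]
ee_rot: [-179.8, -0.1, -178.5]
contact_force: [-0.2, -0.8, -0.6]
grip_width: 0.225
grasp_force: 69.2
```

```bash
python3 -c "
from h import *
to(.4970,-.180,.100,92.0)
for n in ['side','scene']: print({k:round(x,2) for k,x in cover(n)[0].items()})
"
```

```text
t 11.62 pos [ 0.4973 -0.1955  0.165 ] ax 91.51 F [-0.2 -0.8 -0.6] -> shift [-0.0002  0.0157  0.065 ] turn -0.49
{'n': 731, 'L': np.float64(67.97), 'Rr': np.float64(65.03), 'res': np.float64(0.77)}
{'n': 515, 'L': np.float64(66.99), 'Rr': np.float64(64.34), 'res': np.float64(0.78)}
```

```bash
python3 -c "
from h import *
f=np.load('pics/side0.npy',allow_pickle=True).item();C=cloud(f);z=C[...,2]
m=(z>.05)&(z<.13)&(C[...,1]<-.14)&(C[...,0]>.3)&(C[...,0]<.7)&(f['img'].max(-1)>60)
P=C[m];print(cv2.minAreaRect((P[:,:2]*1000).astype(np.float32)),P[:,1].max())"
```

```text
((493.77130126953125, -355.2798767089844), (200.6249542236328, 75.80763244628906), 5.404338359832764) -0.308401073782887
```

send_rows --commands '[0,0.005,0.01,-0.5,0,0.01,0.025,-0.5,0,0.014,0.04,-0.5,0,0.016,0.055,-0.5,0,0.016,0.064,-0.5,0,0.016,0.066,-0.5,0,0.016,0.066,-0.5,0,0.016,0.066,-0.5]'

```text
time: 12.38
tool_pos: [0.4981, -0.1738, 0.0999]
ee_rot: [180.0, 0.0, -177.6]
contact_force: [0.1, -0.9, -1.2]
grip_width: 0.222
grasp_force: 69.2
```

```bash
python3 -c "
from h import *
to(.4970,-.176,.090,92.0)
"
```

```text
t 12.38 pos [ 0.4981 -0.1738  0.0999] ax 92.44 F [ 0.1 -0.9 -1.2] -> shift [ 0.0012 -0.0021  0.0099] turn 0.44
```

send_rows --commands '[0.001,-0.004,0.002,0.4,0.001,-0.004,0.005,0.4,0.001,-0.004,0.007,0.4,0.001,-0.004,0.008,0.4,0.001,-0.004,0.009,0.4,0.001,-0.004,0.0095,0.4,0.001,-0.004,0.0098,0.4,0.001,-0.004,0.0098,0.4]'

```text
time: 13.05
tool_pos: [0.4968, -0.1784, 0.0899]
ee_rot: [-180.0, 0.0, -178.0]
contact_force: [-0.7, -0.8, 1.4]
grip_width: 0.227
grasp_force: 69.6
```

```bash
python3 -c "
from h import *
to(.4966,-.168,.090,92.0)
"
```

```text
t 13.05 pos [ 0.4968 -0.1784  0.0899] ax 92.0 F [-0.7 -0.8  1.4] -> shift [-0.0001  0.0104 -0.0001] turn -0.0
```

send_rows --commands '[0,0.003,0,0,0,0.006,0,0,0,0.009,0,0,0,0.012,0,0,0,0.014,0,0,0,0.016,0,0,0,0.018,0,0,0,0.02,0,0]'

```text
time: 13.72
tool_pos: [0.4964, -0.1615, 0.0902]
ee_rot: [-179.7, 0.0, -178.1]
contact_force: [0.9, -11.3, 7.2]
grip_width: 0.226
grasp_force: 70.3
```

```bash
python3 -c "
from h import *
to(.4966,-.168,.090,92.0)
for n in ['side','scene']: print({k:round(x,2) for k,x in cover(n)[0].items()})
"
```

```text
t 13.72 pos [ 0.4964 -0.1615  0.0902] ax 91.86 F [  0.9 -11.3   7.2] -> shift [ 0.     -0.0065  0.0002] turn -0.14
{'n': 534, 'L': np.float64(67.91), 'Rr': np.float64(64.54), 'res': np.float64(0.77)}
{'n': 542, 'L': np.float64(67.41), 'Rr': np.float64(63.98), 'res': np.float64(0.79)}
```

send_rows --commands '[0,0,-0.0005,0,0,0,-0.001,0,0,0.001,-0.001,0,0,0.002,-0.001,0,0,0.003,-0.001,0,0,0.004,-0.001,0,0,0.004,-0.001,0,0,0.004,-0.001,0]'

```text
time: 14.48
tool_pos: [0.4954, -0.1582, 0.0904]
ee_rot: [-179.7, -0.1, -178.2]
contact_force: [0.1, -9.2, 0.1]
grip_width: 0.227
grasp_force: 69.5
```

```bash
python3 -c "
from h import *
to(.4966,-.168,.090,92.0)
for n in ['side','scene']: print({k:round(x,2) for k,x in cover(n)[0].items()})
"
```

```text
t 14.48 pos [ 0.4954 -0.1582  0.0904] ax 91.81 F [ 0.1 -9.2  0.1] -> shift [-0.0009 -0.0098  0.0005] turn -0.19
{'n': 550, 'L': np.float64(67.65), 'Rr': np.float64(65.68), 'res': np.float64(0.79)}
{'n': 555, 'L': np.float64(66.95), 'Rr': np.float64(65.33), 'res': np.float64(0.78)}
```

```bash
python3 -c "
from h import *
c=np.array([.4922,-.0431]); a=np.radians(92); ey=np.array([np.cos(a),np.sin(a)]); ex=np.array([ey[1],-ey[0]])
for n in ['side','scene']:
    f=np.load(f'pics/{n}0.npy',allow_pickle=True).item();C=cloud(f);P=C.reshape(-1,3);q=P[:,:2]-c;u=q@ex;v=q@ey
    for nm,m in dict(benchL=(abs(u)<.06)&(v>.11)&(v<.17),benchR=(abs(u)<.06)&(v<-.11)&(v>-.17),benchX=(u>.08)&(u<.13)&(abs(v)<.06),benchx=(u<-.08)&(u>-.12)&(abs(v)<.06)&(P[:,2]<.008),ledL=(abs(u)<.035)&(v>.068)&(v<.085),ledR=(abs(u)<.035)&(v<-.068)&(v>-.085),topL=(abs(u)<.038)&(v>.035)&(v<.052),topR=(abs(u)<.038)&(v<-.035)&(v>-.052)).items():
        z=P[m,2]*1e3; print(n,nm,m.sum(),np.percentile(z,[10,50,90]).round(2))
"
```

```text
side benchL 916 [-1.91 -0.08  1.87]
side benchR 1808 [-2.04 -0.14  1.73]
side benchX 1099 [-1.88  0.14  2.03]
side benchx 934 [-2.12 -0.23  1.81]
side ledL 13 [35.2  36.65 38.06]
side ledR 270 [34.01 35.83 37.63]
side topL 239 [64.02 65.81 67.41]
side topR 289 [63.62 65.15 66.76]
scene benchL 984 [-2.79 -0.83  1.24]
scene benchR 697 [-3.   -0.83  1.24]
scene benchX 842 [-2.81 -0.77  1.28]
scene benchx 275 [-3.05 -0.95  1.27]
scene ledL 150 [33.51 35.1  36.67]
scene ledR 45 [33.89 35.54 37.53]
scene topL 171 [63.2  64.97 66.7 ]
scene topR 160 [62.52 64.38 66.18]
```

send_rows --commands '[0,0.001,0,0,0,0.002,0,0,0,0.003,0,0,0,0.004,0,0,0,0.005,0,0,0,0.006,0,0,0,0.006,0,0,0,0.006,0,0]'

```text
time: 15.25
tool_pos: [0.495, -0.1522, 0.0904]
ee_rot: [-179.7, -0.1, -178.2]
contact_force: [1.1, -9.3, -0.1]
grip_width: 0.22
grasp_force: 69.6
```

```bash
python3 -c "
from h import *
to(.4966,-.168,.090,92.0)
for n in ['side','scene']: print({k:round(x,2) for k,x in cover(n)[0].items()})
"
```

```text
t 15.25 pos [ 0.495  -0.1522  0.0904] ax 91.81 F [ 1.1 -9.3 -0.1] -> shift [-0.0011 -0.0158  0.0005] turn -0.19
{'n': 527, 'L': np.float64(67.79), 'Rr': np.float64(68.0), 'res': np.float64(0.77)}
{'n': 516, 'L': np.float64(67.24), 'Rr': np.float64(66.98), 'res': np.float64(0.83)}
```

send_rows --commands '[0,0.0015,0,0,0,0.003,0,0,0,0.0045,0,0,0,0.006,0,0,0,0.007,0,0,0,0.008,0,0,0,0.0085,0,0,0,0.0085,0,0]'

```text
time: 16.02
tool_pos: [0.4946, -0.1435, 0.0903]
ee_rot: [-179.7, -0.1, -178.2]
contact_force: [0.7, -8.3, 0.6]
grip_width: 0.221
grasp_force: 69.6
```

```bash
python3 -c "
from h import *
to(.4966,-.168,.090,92.0)
for n in ['side','scene']: print({k:round(x,2) for k,x in cover(n)[0].items()})
"
```

```text
t 16.02 pos [ 0.4946 -0.1435  0.0903] ax 91.81 F [ 0.7 -8.3  0.6] -> shift [-0.0012 -0.0246  0.0005] turn -0.19
{'n': 497, 'L': np.float64(67.72), 'Rr': np.float64(70.46), 'res': np.float64(0.79)}
{'n': 491, 'L': np.float64(67.19), 'Rr': np.float64(69.62), 'res': np.float64(0.78)}
```

send_rows --commands '[0,0.0005,0,0,0,0.001,0,0,0,0.0015,0,0,0,0.0015,0,0,0,0.0015,0,0,0,0.0015,0,0,0,0.0015,0,0,0,0.0015,0,0]'

```text
time: 16.78
tool_pos: [0.4945, -0.1421, 0.0903]
ee_rot: [-179.7, -0.1, -178.2]
contact_force: [-0.9, -10.0, -0.4]
grip_width: 0.223
grasp_force: 69.6
```

send_rows --commands '[0,-0.01,0,0,0,-0.022,0,0,0,-0.034,0,0,0,-0.042,0,0,0,-0.042,-0.02,0,0,-0.042,-0.05,0,0,-0.04,-0.075,0,0,-0.02,-0.08,0]'

```text
time: 17.45
tool_pos: [0.4976, -0.1621, 0.1735]
ee_rot: [-179.8, 0.3, -178.4]
contact_force: [1.0, -0.9, -1.6]
grip_width: 0.223
grasp_force: 69.7
```

send_rows --commands '[0,0.02,0,0,0,0.06,0,0,0,0.1,0,0,0,0.14,0,0,0,0.18,0,0,0,0.22,0,0,0,0.25,0,0,0,0.265,0,0]'

```text
time: 18.12
tool_pos: [0.486, 0.113, 0.1708]
ee_rot: [179.7, 0.0, -177.6]
contact_force: [0.4, 0.8, -0.7]
grip_width: 0.222
grasp_force: 69.6
```

```bash
python3 -c "
from h import *
to(.4875,.0938,.100,92.0)
for n in ['side','scene']: print({k:round(x,2) for k,x in cover(n)[0].items()})
"
```

```text
t 18.12 pos [0.486  0.113  0.1708] ax 92.44 F [ 0.4  0.8 -0.7] -> shift [-0.0007 -0.0196  0.0707] turn 0.44
{'n': 922, 'L': np.float64(67.93), 'Rr': np.float64(70.99), 'res': np.float64(0.8)}
{'n': 524, 'L': np.float64(67.32), 'Rr': np.float64(70.34), 'res': np.float64(0.81)}
```

send_rows --commands '[0,-0.005,0.01,0.4,0,-0.01,0.025,0.4,0,-0.015,0.045,0.4,0,-0.017,0.06,0.4,0,-0.017,0.069,0.4,0,-0.017,0.071,0.4,0,-0.017,0.071,0.4,0,-0.017,0.071,0.4]'

```text
time: 18.88
tool_pos: [0.4878, 0.0896, 0.1001]
ee_rot: [180.0, 0.0, -178.4]
contact_force: [-0.1, 0.7, -0.3]
grip_width: 0.225
grasp_force: 69.6
```

```bash
python3 -c "
from h import *
to(.4875,.0918,.090,92.0)
"
```

```text
t 18.88 pos [0.4878 0.0896 0.1001] ax 91.59 F [-0.1  0.7 -0.3] -> shift [0.0002 0.0022 0.0101] turn -0.41
```

send_rows --commands '[0,0.002,0.003,-0.4,0,0.002,0.006,-0.4,0,0.002,0.008,-0.4,0,0.002,0.009,-0.4,0,0.002,0.0096,-0.4,0,0.002,0.0098,-0.4,0,0.002,0.0098,-0.4,0,0.002,0.0098,-0.4]'

```text
time: 19.55
tool_pos: [0.4874, 0.0914, 0.0899]
ee_rot: [180.0, 0.0, -178.0]
contact_force: [-0.2, -0.3, -1.0]
grip_width: 0.219
grasp_force: 69.6
```

send_rows --commands '[0,-0.003,0,0,0,-0.006,0,0,0,-0.009,0,0,0,-0.012,0,0,0,-0.015,0,0,0,-0.018,-0.0005,0,0,-0.019,-0.0008,0,0,-0.02,-0.001,0]'

```text
time: 20.22
tool_pos: [0.488, 0.0717, 0.0907]
ee_rot: [179.9, -0.0, -178.0]
contact_force: [-1.0, 1.7, -4.0]
grip_width: 0.22
grasp_force: 69.1
```

```bash
python3 -c "
from h import *
to(.4875,.0818,.090,92.0)
for n in ['side','scene']: print({k:round(x,2) for k,x in cover(n)[0].items()})
"
```

```text
t 20.22 pos [0.488  0.0717 0.0907] ax 91.99 F [-1.   1.7 -4. ] -> shift [0.0002 0.0102 0.0007] turn -0.01
{'n': 901, 'L': np.float64(67.86), 'Rr': np.float64(71.07), 'res': np.float64(0.79)}
{'n': 522, 'L': np.float64(67.39), 'Rr': np.float64(70.19), 'res': np.float64(0.83)}
```

send_rows --commands '[0,-0.0015,0,0,0,-0.003,0,0,0,-0.0045,0,0,0,-0.006,0,0,0,-0.0075,0,0,0,-0.009,0,0,0,-0.01,0,0,0,-0.01,0,0]'

```text
time: 20.98
tool_pos: [0.4888, 0.0636, 0.0907]
ee_rot: [179.8, 0.1, -177.9]
contact_force: [0.1, 5.4, -6.2]
grip_width: 0.224
grasp_force: 68.9
```

```bash
python3 -c "
from h import *
to(.4875,.0573,.090,92.0)
for n in ['side','scene']: print({k:round(x,2) for k,x in cover(n)[0].items()})
"
```

```text
t 20.98 pos [0.4888 0.0636 0.0907] ax 92.11 F [ 0.1  5.4 -6.2] -> shift [ 0.0015 -0.0062  0.0007] turn 0.11
{'n': 930, 'L': np.float64(69.84), 'Rr': np.float64(71.0), 'res': np.float64(0.8)}
{'n': 468, 'L': np.float64(68.88), 'Rr': np.float64(70.2), 'res': np.float64(0.83)}
```

send_rows --commands '[0,-0.001,0,0,0,-0.002,0,0,0,-0.003,0,0,0,-0.004,0,0,0,-0.005,0,0,0,-0.0055,0,0,0,-0.0055,0,0,0,-0.0055,0,0]'

```text
time: 21.75
tool_pos: [0.489, 0.0581, 0.0907]
ee_rot: [179.8, 0.1, -177.9]
contact_force: [0.3, 5.9, -6.6]
grip_width: 0.217
grasp_force: 69.1
```

```bash
python3 -c "
from h import *
to(.4875,.0573,.090,92.0)
for n in ['side','scene']: print({k:round(x,2) for k,x in cover(n)[0].items()})
"
```

```text
t 21.75 pos [0.489  0.0581 0.0907] ax 92.12 F [ 0.3  5.9 -6.6] -> shift [ 0.0015 -0.0008  0.0007] turn 0.12
{'n': 961, 'L': np.float64(71.53), 'Rr': np.float64(70.94), 'res': np.float64(0.78)}
{'n': 479, 'L': np.float64(70.88), 'Rr': np.float64(70.55), 'res': np.float64(0.8)}
```

Both ends are up about 6 mm and level within 0.6 mm. I withdraw and take the wedge back to the tray.

send_rows --commands '[0,0.01,0,0,0,0.022,0,0,0,0.034,0,0,0,0.044,0,0,0,0.048,-0.02,0,0,0.055,-0.045,0,0,0.07,-0.065,0,0,0.09,-0.07,0]'

```text
time: 22.52
tool_pos: [0.4866, 0.146, 0.1636]
ee_rot: [-180.0, 0.2, -178.1]
contact_force: [0.2, 0.1, -0.9]
grip_width: 0.226
grasp_force: 70.0
```

send_rows --commands '[-0.002,0.03,0,1,-0.004,0.06,0,3,-0.006,0.09,0,5,-0.008,0.12,0,7,-0.012,0.15,0,9,-0.014,0.165,0,9.5,-0.014,0.165,0,9.5,-0.014,0.165,0,9.5]'

```text
time: 23.18
tool_pos: [0.4928, 0.3127, 0.1608]
ee_rot: [-180.0, -0.0, 172.7]
contact_force: [-0.2, -0.4, -0.8]
grip_width: 0.222
grasp_force: 69.9
```

```bash
python3 -c "
from h import *
to(.5036,.3144,.065,82.5)
for n in ['side','scene']: print({k:round(x,2) for k,x in cover(n)[0].items()})
"
```

```text
t 23.18 pos [0.4928 0.3127 0.1608] ax 82.66 F [-0.2 -0.4 -0.8] -> shift [-0.0105  0.0031  0.0958] turn 0.16
{'n': 933, 'L': np.float64(71.7), 'Rr': np.float64(70.95), 'res': np.float64(0.76)}
{'n': 533, 'L': np.float64(71.1), 'Rr': np.float64(70.31), 'res': np.float64(0.79)}
```

send_rows --commands '[-0.005,0.001,0.02,0,-0.01,0.003,0.045,0,-0.01,0.003,0.07,0,-0.01,0.003,0.088,0,-0.01,0.003,0.095,0,-0.01,0.003,0.095,0,-0.01,0.003,0.095,0,-0.01,0.003,0.095,0]'

```text
time: 23.95
tool_pos: [0.5053, 0.3116, 0.0685]
ee_rot: [-180.0, 0.1, 172.4]
contact_force: [-1.3, -0.7, 17.0]
grip_width: 0.226
grasp_force: 83.4
```

send_rows --commands '[0,0,0.002,0,0,0,0.004,0,0,0,0.006,0,0,0,0.007,0,0,0,0.0075,0,0,0,0.008,0,0,0,0.008,0,0,0,0.008,0]'

```text
time: 24.62
tool_pos: [0.5059, 0.3129, 0.0658]
ee_rot: [180.0, 0.3, 172.4]
contact_force: [-7.4, 0.7, 57.5]
grip_width: 0.224
grasp_force: 126.2
```

Unexpected high force: I back up and look.

send_rows --commands '[0,0,-0.004,0,0,0,-0.008,0,0,0,-0.01,0,0,0,-0.012,0,0,0,-0.012,0,0,0,-0.012,0,0,0,-0.012,0,0,0,-0.012,0]'

```text
time: 25.28
tool_pos: [0.5043, 0.3121, 0.0697]
ee_rot: [-179.9, 0.0, 172.5]
contact_force: [-1.0, -1.6, 3.3]
grip_width: 0.227
grasp_force: 72.0
```

```bash
python3 -c "
from h import *
to(.5036,.3144,.065,82.5)
f=cam('side');a=f['img'][110:210,270:430,::-1]
g=cam('wrist')['img'][180:420,100:540,::-1]
A=cv2.resize(a,(700,437),interpolation=cv2.INTER_CUBIC)
cv2.imwrite('pics/s4.png',A);cv2.imwrite('pics/w4.png',g)
"
```

```text
t 25.28 pos [0.5043 0.3121 0.0697] ax 82.47 F [-1.  -1.6  3.3] -> shift [0.001  0.0021 0.0047] turn -0.03
```

View pics/s4.png

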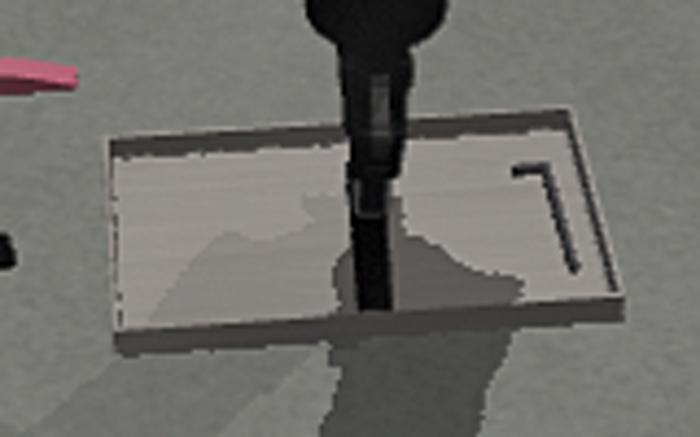

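The near tip (px 375,308) is sitting on the tray's near wall, because I came down a few mm short in y. Lift, shift to the tray centre and lower again.

send_rows --commands '[0,0,-0.01,0,0,0,-0.02,0,0,0.005,-0.02,0,0,0.01,-0.02,0,0,0.015,-0.02,0,0,0.016,-0.02,0,0,0.016,-0.02,0,0,0.016,-0.02,0]'

```text
time: 26.05
tool_pos: [0.5059, 0.3288, 0.0895]
ee_rot: [-180.0, -0.0, 172.5]
contact_force: [-0.4, 0.2, -0.3]
grip_width: 0.231
grasp_force: 71.0
```

```bash
python3 -c "
from h import *
to(.503,.328,.062,82.5)
f=cam('wrist');C=cloud(f)
m=(f['img'].max(-1)<50)&(C[...,2]>.015)&(C[...,2]<.062)&(abs(C[...,0]-.503)<.03)&(abs(C[...,1]-.328)<.09)
P=C[m]
for lo in np.arange(.26,.4,.015):
    q=P[(P[:,1]>lo)&(P[:,1]<lo+.015)]
    if len(q): print(lo.round(3),len(q),np.percentile(q[:,2],[5,50,95]).round(4))
"
```

```text
t 26.05 pos [0.5059 0.3288 0.0895] ax 82.51 F [-0.4  0.2 -0.3] -> shift [ 0.0027 -0.0011  0.0275] turn 0.01
0.26 1019 [0.0382 0.0399 0.0417]
0.275 1553 [0.0397 0.0435 0.0458]
0.29 1647 [0.0397 0.0474 0.0497]
0.305 1068 [0.0387 0.049  0.0503]
0.32 801 [0.0391 0.0511 0.061 ]
0.335 968 [0.0383 0.0484 0.0575]
0.35 1605 [0.0389 0.0464 0.049 ]
0.365 1511 [0.0388 0.042  0.0447]
0.38 1019 [0.0359 0.0379 0.0399]
```

send_rows --commands '[0.002,0,0.006,0,0.002,0,0.012,0,0.002,0,0.018,0,0.002,0,0.024,0,0.002,0,0.028,0,0.002,0,0.03,0,0.002,0,0.031,0,0.002,0,0.031,0]'

```text
time: 26.77
tool_pos: [0.5042, 0.329, 0.0586]
ee_rot: [-180.0, -0.0, 172.5]
contact_force: [-0.0, 0.4, -0.2]
grip_width: 0.222
grasp_force: 71.0
```

send_rows --commands '[0,0,0.0005,0,0,0,0.001,0,0,0,0.001,0,0,0,0.0015,0,0,0,0.0015,0,0,0,0.0015,0,0,0,0.0015,0,0,0,0.0015,0]'

```text
time: 27.43
tool_pos: [0.5043, 0.3291, 0.0576]
ee_rot: [180.0, 0.0, 172.5]
contact_force: [-0.8, -0.2, 1.4]
grip_width: 0.224
grasp_force: 71.1
```

send_rows --commands '[0,0,0,0,0,0,0,0,0,0,0,0,0,0,0,0,0,0,0,0,0,0,0,0,0,0,0,0,0,0,0,0]' --fingers 0.065

```text
time: 28.1
tool_pos: [0.5042, 0.3291, 0.0574]
ee_rot: [180.0, 0.0, 172.5]
contact_force: [0.2, 0.7, 0.2]
grip_width: 0.762
grasp_force: 0.0
```

send_rows --commands '[0,0,-0.01,0,0,0,-0.025,0,0,0,-0.05,0,0,0,-0.075,0,0,0,-0.1,0,0,0,-0.12,0,0,0,-0.12,0,0,0,-0.12,0]'

```text
time: 28.77
tool_pos: [0.5049, 0.3295, 0.1792]
ee_rot: [179.9, 0.1, 172.5]
contact_force: [0.1, -1.0, -1.0]
grip_width: 0.764
grasp_force: 0.0
```

```bash
python3 -c "
from h import *
to(.503,.328,.062,82.5)
for n in ['side','scene']: print({k:round(x,2) for k,x in cover(n)[0].items()})
f=cam('wrist');C=cloud(f);cv2.imwrite('pics/w5.png',f['img'][:,:,::-1])
m=(f['img'].max(-1)<50)&(C[...,2]>.008)&(abs(C[...,0]-.503)<.03)&(abs(C[...,1]-.328)<.09)
P=C[m]
for lo in np.arange(.26,.4,.015):
    q=P[(P[:,1]>lo)&(P[:,1]<lo+.015)]
    if len(q): print(lo.round(3),len(q),np.percentile(q[:,2],[5,50,95]).round(4))
"
```

```text
t 28.77 pos [0.5049 0.3295 0.1792] ax 82.48 F [ 0.1 -1.  -1. ] -> shift [ 0.002  -0.002   0.1172] turn -0.02
{'n': 926, 'L': np.float64(71.67), 'Rr': np.float64(71.06), 'res': np.float64(0.76)}
{'n': 534, 'L': np.float64(71.12), 'Rr': np.float64(70.14), 'res': np.float64(0.78)}
0.26 5425 [0.2092 0.2164 0.2311]
0.275 8896 [0.1669 0.2121 0.2335]
0.29 6771 [0.0141 0.2053 0.2349]
0.305 6646 [0.0161 0.2346 0.2441]
0.32 5127 [0.0447 0.2307 0.237 ]
0.335 5116 [0.0162 0.2329 0.2445]
0.35 8845 [0.0159 0.2256 0.2412]
0.365 5566 [0.0107 0.2097 0.2145]
0.38 10038 [0.2076 0.2177 0.2337]
0.395 6 [0.2179 0.2204 0.2226]
```

View pics/w5.png

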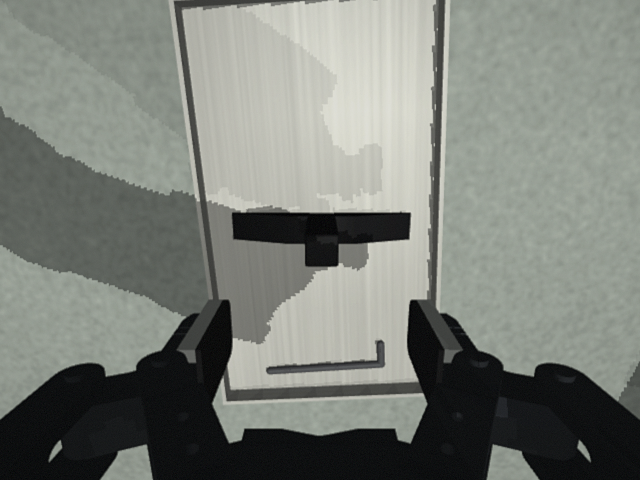

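The wedge (px 232–410 × 225, handle 321,250) stands flat in the middle of the tray, released. The cover is up about 6 mm at both ends, level within 1 mm, and the arm is clear.

```bash
python3 -c "
from h import *
print(sign_off())"
```

```text
the job is handed in; nothing more can be done
None
```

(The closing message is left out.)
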